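Set the toppled tip box back on its base against the bench stop

ROBOT

A 6-joint arm with a two-finger parallel gripper is mounted at the origin on a cart in front of the work surface, level with it; the furniture and walls round the work are solid. World frame = base frame: x ahead of the robot, y to its left, z up, the work surface at z = 0. Lengths are in m, angles in rad, forces in N, time in s.
With the tool pointing down it reaches from about 0.3 to 0.95 m from the base axis. Payload 3.1 kg.
Tool frame: the origin (TCP) lies at the very end of the fingers, on their centre line; the grasp point (between the pads) lies 19 mm behind it (arm.grip_depth is the distance from the TCP to the grasp point, in m); z points along the fingers, y is the direction in which the jaws open and shut (so a half turn about z gives the same grasp; the last joint's range is limited). The gripper opens to 85 mm and grips with 20 to 120 N. Pads are 22 mm wide; open, the fingers measure 114 mm over their backs; the gripper's body (76 mm by 85 mm) begins 54 mm behind the grasp point. The pads swing forward as they close: fully open they stand 13 mm farther back than shut.
Start: joints at [1.174, 0.308, 1.634, -0, 1.2, -0.07], TCP at [0.201, 0.592, 0.231] pointing down, gripper open.
Joint ranges: [-3.06, 3.06], [-0.79, 1.96], [0.05, 2.63], [-1.19, 4.34], [0.05, 2.64], [-2.94, 2.94]. Speed limits (rad/s): [2.79, 2.79, 3.14, 3.14, 3.14, 3.14].

INTERFACE

Orientations are given as a unit quaternion [w, x, y, z].
In Python, from plant import observe, optics, sign_off, arm gives the robot as it stands.
- The arm moves only by the tool apply_moves, never from a script. Its argument "plan" is a list of rows, each an object of numbers: "tx", "ty", "tz": the shift along the world's x, y, z in mm; "ax", "ay", "az": the turn, a rotation vector about the world's x, y, z in degrees. A call has 1 to 12 rows; each row shifts and turns the commanded pose from where the row before left it; what a row does not reach is not made up. A row lasts 1/10 s, in which the tool goes at most 50 mm and 8.59 degrees, less where a joint would pass 70% of its speed; a pose out of reach is approached as far as the arm can. A call with a gripper value outside its range is refused whole. "jaw" is the opening, from -1 (shut) to 1 (fully open), set as the call begins (left out, the last holds). The fingers move at their own pace and stop on an object; the grip force is fixed at half the most. Time passes only in rows, so rows that do not move let the fingers close. It gives the time, the measured TCP pose, the force and the opening at its end, in the units of the state.
- observe(): the state, without advancing time (a new reading comes with each control period).
- optics.read_camera(name): name is "scene" or "top" or "wrist"; returns the picture (384x512x3 uint8, blue, green, red); there is no depth.
- optics.get_calibration(name): a dict with "intrinsics" (3x3 intrinsics, pixels), "extrinsics" (4x4, takes a point from camera to world coordinates); the wrist camera has in their place "tool_from_camera" (4x4, takes a point from camera to tool coordinates, whose origin is the TCP and whose axes are the flange's). Camera axes: x right, y down, z forward; pixel columns grow to the right and rows downward; lengths in m; the calibration is good to about 2 mm. A picture is of the moment at which its call begins: read the wrist's pose just before it. get_calibration takes no time and is no camera call.
- sign_off(): hands the job in, once; it reports no verdict.
Trained networks look in the newest picture that a camera, given by its name, has taken for a name from the list of things; names that differ only in an ending like _2 or _b are one class to them, and where a whole thing is asked for, a point or a joint stands for the part that bears it (a point fixed in the world has none). Each returns a list of dicts, best first, with "score" (0 to 1); they miss things now and then, are a little off and sometimes report something else, mostly with a low value. They report only what shows in the picture. A call takes as long as a camera call. They do not tell look-alikes from the thing itself.
- optics.trace(camera, name): "region" (384x512 bool, what is visible of it) and "pixel" ([column, row] in pixels, amid what is visible of it).
- optics.spot_point(camera, name): "pixel" ([column, row] in pixels: a listed point, or the origin of a listed thing).
The state is a dict: "time_s": time; "q": joint angles; "joint_vel": joint speeds; "effort": joint torques, N m; "eef_pos": TCP position; "tcp_rot": TCP orientation; "wrist_force": force on the tool from outside, world axes, zero at the start; "moment": the same for the moment, N m; "grip_width": opening from 0.0 (shut) to 1.0 (fully open).
Only numpy, scipy, OpenCV 4.12 (cv2) and the standard library are available. Lean on these libraries where they do the work, as an engineer would, in place of code of your own. Each camera call takes 0.05 s, during which the arm holds its last target.

TASK

The pipette-tip box has been left standing on its narrow end: push it over near its top so that it drops onto its blue base with the clear lid up, then push it along the worktop until its long back side lies flush against the metal stop rail, within the rail's length. Do all of it by pushing with the fingers, without gripping or lifting the box, and leave the bottles, vials and beaker where they stand; finish clear of everything.

Things in the scene. Friction and masses are not known exactly. Their poses are not given: they have to be found in the camera images.
- tip_box: loose pipette-tip box, 0.2 to 0.33 kg: blue base 42 mm high, clear lid on it (fixed shut), 70 mm high in all; 118 mm long (y), 82 mm deep in the base, 84 at the lid (x), small tab at the front (-x). Origin: centre of the base's underside; z from base to lid, x from front to back. Starts on its narrow end, 118 mm tall, y up, z level and roughly to the robot's right, x roughly towards the rail
- tip_box_center (a point): middle of that box, 35 mm from the base's underside along z; same axes. Start: 59 mm above the worktop. The base side (-z) looks to the left, where the worktop is clear: the box must fall that way. Pushed near its top (80 mm up or more) it tips over the lower edge, passes its balance after about 30 degrees and falls the rest by itself; the middle then lies 35 mm high
- stop_rail: straight aluminium bar fixed to the worktop beyond the box: 320 mm long (y), 20 mm wide (x), 22 mm high, three dark screw heads on top. Origin: centre of its underside; y roughly to the robot's left, x level, away from the robot. The box goes against the near face, x = -10 mm in this frame: its middle is then at x = -51 mm
- beaker_2: clear glass beaker, 70 mm across, 92 mm tall, beyond the left end of the clear area; loose, to be left alone; origin: centre of its underside
- buffer_1: small plastic bottle with ribbed cap, 38 x 38 x 86 mm, to the right of the rail; loose, to be left alone; origin: centre of its underside
- vial_1: glass vial with white cap, 21 mm across, 48 mm tall, behind the rail; loose, to be left alone; origin: centre of its underside
- vial_2: second such vial, 21 mm across, 48 mm tall, behind the rail, farther left; loose, to be left alone; origin: centre of its underside
- dropper_bottle: small brown glass dropper bottle, 33 mm across, 100 mm tall, to the right of the box; loose, to be left alone; origin: centre of its underside
- reagent_bottle_3: glass bottle with screw cap, 56 mm across, 109 mm tall, to the left of the clear area; loose, to be left alone; origin: centre of its underside
Things that resemble listed ones, but are neither listed nor needed, are in the scene too. Leave any red look-alike of the tip_box alone.

How it is judged:
On the way, in this order (a step that is already met when the one before it is completed fails the run):
1. the box lies on its base, lid up (angle between tip_box's own z axis and vertical below 0.06 rad and height (world z) of tip_box_center below 0.04 m), for 0.2 s.
2. the box has been pushed home against the rail (all of step 1 and x of tip_box_center in the frame of stop_rail between -0.058 and -0.046 m and y of tip_box_center in the frame of stop_rail between -0.11 and 0.11 m and angle between the y axis of tip_box and the y axis of stop_rail, either way round below 0.07 rad), for 0.2 s.
At the end, for the whole second after the job is handed in: The box rests on its base, lid up (within 0.06 rad), its back side against the near face of the rail (gap under 7 mm at the middle), parallel to it within 0.07 rad and with its middle within 110 mm of the rail's middle along the rail; it is at rest (all of step 2 and linear speed of tip_box below 0.01 m/s); the robot touches nothing.
It fails at once if the box is lifted off the worktop (height (world z) of tip_box_center above 0.085 m).
It fails at once if the box is lifted off the worktop while it is upright on its base (angle between tip_box's own z axis and vertical below 0.15 rad and height (world z) of tip_box_center above 0.055 m).
It fails at once if a bottle, vial or the beaker is disturbed (moved more than 15 mm) (distance of any of beaker_2, buffer_1, vial_1, vial_2, dropper_bottle, reagent_bottle_3 from where it was at the start of the episode above 0.015 m).
It also fails if it takes over 48 s, if anything falls off the work surface, if the arm or the gripper's body presses on something with over 40 N, if the wrist force passes 120 N, or if a joint passes its speed limit or range.

## Working session

There is one attempt and no reset: what is moved stays moved. The work goes in short steps, Python scripts to look and compute and a tool call to move; the robot and the scene stay as the last step left them, time stands still between calls to the robot, and variables do not carry over. Pictures are saved under pics/ and viewed, and the job is handed in when it is done.

Besides the shell and the picture viewer there is one more tool, called as name([rows], argument=value, ...), one row to a line, values as JSON. apply_moves: Moves the arm, as the interface text tells. Its arguments: {"type":"object","properties":{"plan":{"type":"array","items":{"type":"object","properties":{"tx":{"type":"number"},"ty":{"type":"number"},"tz":{"type":"number"},"ax":{"type":"number"},"ay":{"type":"number"},"az":{"type":"number"}}}},"jaw":{"type":"number"}},"required":["plan"]}

```bash
mkdir -p pics; ls; cat > h.py <<'E'
import numpy as np, cv2
from plant import observe, optics, sign_off, arm
def ray(cam,px):
    c=optics.get_calibration(cam);K=np.array(c["intrinsics"]);E=np.array(c["extrinsics"])
    d=E[:3,:3]@np.linalg.inv(K)@np.array([px[0],px[1],1.]);return E[:3,3],d
def at_z(cam,px,z):
    o,d=ray(cam,px);return o+d*(z-o[2])/d[2]
def proj(cam,P):
    c=optics.get_calibration(cam);K=np.array(c["intrinsics"]);E=np.linalg.inv(np.array(c["extrinsics"]))
    p=K@(E[:3,:3]@np.array(P,float)+E[:3,3]);return p[:2]/p[2]
def snap(cam,name,scale=1.5):
    im=optics.read_camera(cam);cv2.imwrite(f"pics/{name}_raw.png",im)
    cv2.imwrite(f"pics/{name}.png",cv2.resize(im,None,fx=scale,fy=scale,interpolation=cv2.INTER_CUBIC));return im
E
python3 - <<'E'
from h import *
for c in("scene","top"):
    snap(c,c+"0")
    print(c,np.round(optics.get_calibration(c)["extrinsics"],3).tolist())
    for n in ["tip_box","tip_box_center","stop_rail","beaker_2","buffer_1","vial_1","dropper_bottle","reagent_bottle_3"]:
        r=optics.spot_point(c,n)
        for k in r[:3]:
            print(c,n,round(k["score"],2),np.round(k["pixel"],1),np.round(at_z(c,k["pixel"],0.059 if n=="tip_box_center" else 0),3))
s=observe();print(s["time_s"],s["eef_pos"],s["tcp_rot"])
E
```

```text
pics
scene [[0.512, -0.629, 0.585, -0.095], [-0.859, -0.366, 0.358, -0.38], [-0.011, -0.686, -0.727, 0.885], [0.0, 0.0, 0.0, 1.0]]
scene tip_box 0.96 [203.5 223. ] [0.432 0.147 0.   ]
scene tip_box 0.59 [277.3 214.1] [ 0.585 -0.041  0.   ]
scene tip_box_center 0.75 [288.6 218.7] [ 0.541 -0.102  0.059]
scene tip_box_center 0.68 [207.8 215.4] [0.428 0.118 0.059]
scene stop_rail 0.86 [278.  194.9] [ 0.663 -0.001  0.   ]
scene beaker_2 0.72 [205.3 183.1] [0.584 0.252 0.   ]
scene buffer_1 0.87 [356.6 227.7] [ 0.662 -0.286  0.   ]
scene buffer_1 0.46 [292.5 189.8] [ 0.711 -0.034  0.   ]
scene vial_1 0.54 [292.5 186.6] [ 0.725 -0.026  0.   ]
scene vial_1 0.43 [272.2 180.7] [0.715 0.05  0.   ]
scene vial_1 0.22 [275.4 193.8] [0.663 0.009 0.   ]
scene dropper_bottle 0.7 [183.1 205.3] [0.459 0.253 0.   ]
scene dropper_bottle 0.55 [359.7 269.1] [ 0.522 -0.346  0.   ]
scene reagent_bottle_3 0.62 [181.1 208.1] [0.446 0.25  0.   ]
scene reagent_bottle_3 0.26 [274.2 194.5] [0.658 0.011 0.   ]
top [[0.028, -0.991, 0.129, 0.366], [-1.0, -0.027, 0.01, -0.002], [-0.007, -0.129, -0.992, 1.491], [0.0, 0
[... 296 characters left out ...]
stop_rail 0.39 [176.8 224. ] [0.438 0.256 0.   ]
top beaker_2 0.81 [182.2 179.8] [0.585 0.245 0.   ]
top beaker_2 0.67 [252.7 163.4] [0.647 0.012 0.   ]
top beaker_2 0.55 [288.3 198.1] [ 0.533 -0.108  0.   ]
top buffer_1 0.74 [341.4 162.8] [ 0.656 -0.283  0.   ]
top vial_1 0.62 [239.1 142.6] [0.716 0.06  0.   ]
top vial_1 0.42 [261.4 139.7] [ 0.728 -0.015  0.   ]
top vial_1 0.26 [357. 209.] [ 0.503 -0.335  0.   ]
top dropper_bottle 0.68 [359.3 206.4] [ 0.512 -0.342  0.   ]
top dropper_bottle 0.47 [241.5 143.6] [0.713 0.052 0.   ]
top reagent_bottle_3 0.51 [176.2 221.1] [0.447 0.258 0.   ]
0.9 [0.20063608 0.59191284 0.23127092] [-8.01510626e-06  1.62669699e-01  9.86680581e-01 -9.38900688e-06]
```

View pics/scene0.png

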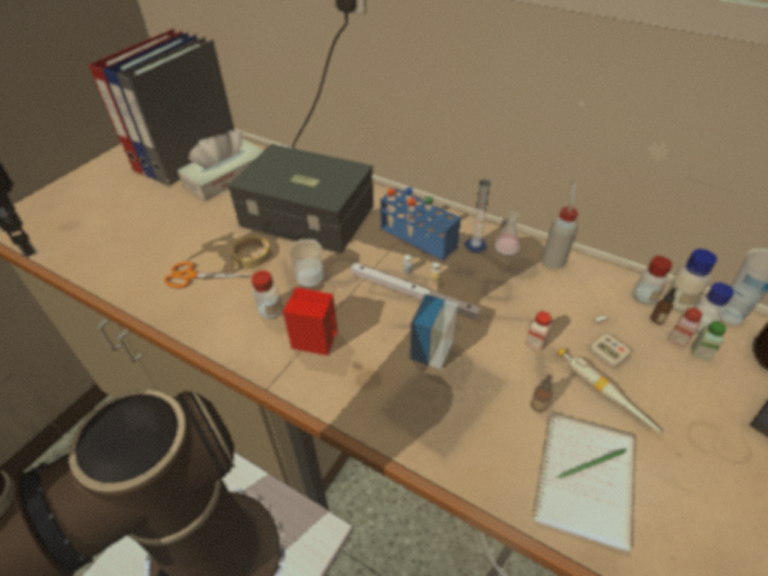

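View pics/top0.png

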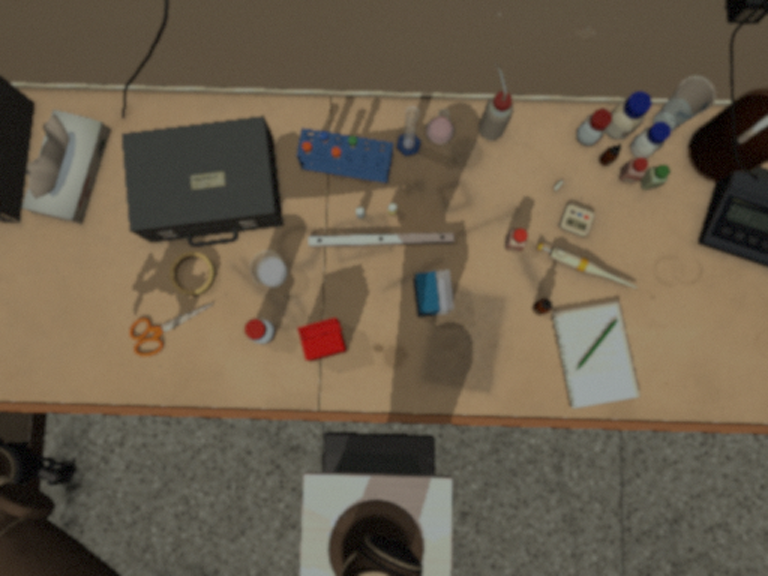

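```bash
python3 - <<'E'
import cv2
a=cv2.imread("pics/scene0_raw.png")[150:270,170:370]
b=cv2.imread("pics/top0_raw.png")[130:250,190:390]
import numpy as np
cv2.imwrite("pics/crop0.png",cv2.resize(np.vstack([a,b]),None,fx=2.5*1,fy=2.5,interpolation=cv2.INTER_CUBIC))
E
```

```text
(no output)
```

View pics/crop0.png

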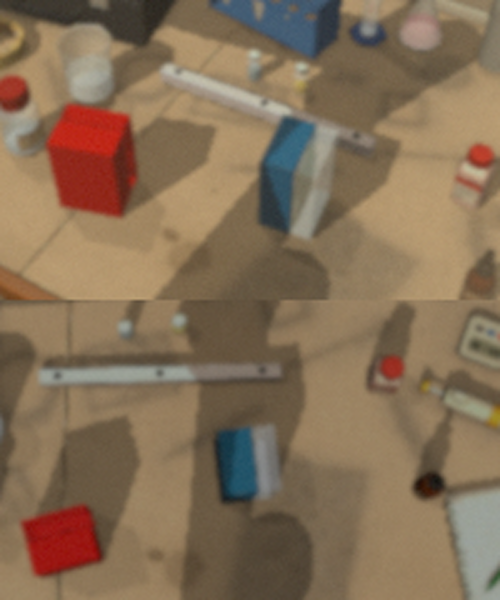

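The target is the blue/clear box at top px ≈(289,196), scene px ≈(289,220): blue base on the left, clear lid on the right. The red box at top px (216,226) is the look-alike to leave alone. Next I fit the poses.

```bash
cat >> h.py <<'E'
from scipy.optimize import minimize
def boxpts(x,y,yaw,lx,ly,h,z0=0):
    c,s=np.cos(yaw),np.sin(yaw)
    return np.array([[x+c*a*lx/2-s*b*ly/2,y+s*a*lx/2+c*b*ly/2,z] for a in(-1,1) for b in(-1,1) for z in(z0,z0+h)])
def soft(mask): return cv2.GaussianBlur(mask.astype(np.float32),(0,0),1.2)
def rend(cam,P):
    p=np.array([proj(cam,q) for q in P]);h=cv2.convexHull((p*16).astype(np.float32)).astype(np.int32)
    m=np.zeros((384,512),np.uint8);cv2.fillConvexPoly(m,h,255,cv2.LINE_AA,4);return m/255.
def fit(masks,dims,x0):
    def f(v): return sum(np.sum((soft(rend(c,boxpts(*v,*dims)))-soft(m))**2) for c,m in masks.items())
    best=None
    for dy in(-.15,0,.15):
        s0=np.array(x0)+[0,0,dy]
        r=minimize(f,s0,method="Nelder-Mead",options=dict(initial_simplex=np.array([s0,s0+[.015,0,0],s0+[0,.015,0],s0+[0,0,.1]]),xatol=2e-4,fatol=1e-2))
        if best is None or r.fun<best.fun: best=r
    return best
def region(cam,name,near):
    L=[r for r in optics.trace(cam,name) if np.hypot(*(np.array(r["pixel"])-near))<25]
    print(cam,name,[(round(r["score"],2),int(r["region"].sum()),np.round(r["pixel"])) for r in L]);return L[0]["region"]
E
python3 - <<'E'
from h import *
for c in("scene","top"): optics.read_camera(c)
mb={"scene":region("scene","tip_box",(289,220)),"top":region("top","tip_box",(288,196))}
mr={"scene":region("scene","stop_rail",(278,192)),"top":region("top","stop_rail",(255,160))}
for k in [mb,{"top":mb["top"]},{"scene":mb["scene"]}]:
    r=fit(k,(.083,.070,.118),(.534,-.1,0));print("box",np.round(r.x,4),r.fun)
for k in [mr,{"top":mr["top"]}]:
    r2=fit(k,(.02,.32,.022),(.658,0,0));print("rail",np.round(r2.x,4),r2.fun)
vis=[]
r=fit(mb,(.083,.070,.118),(.534,-.1,0))
for c in("scene","top"):
    im=cv2.imread(f"pics/{c}0_raw.png")
    for P in(boxpts(*r.x,.083,.07,.118),boxpts(*r2.x,.02,.32,.022)):
        p=np.array([proj(c,q) for q in P]);h=cv2.convexHull(p.astype(np.float32)).astype(int);cv2.polylines(im,[h],True,(0,255,255),1)
    vis.append(im[130:260,190:400])
cv2.imwrite("pics/fit0.png",cv2.resize(np.vstack(vis),None,fx=2.2,fy=2.2))
E
```

```text
scene tip_box [(0.91, 1218, array([290., 220.]))]
top tip_box [(0.6, 725, array([287., 197.]))]
scene stop_rail [(0.83, 560, array([268., 191.]))]
top stop_rail [(0.63, 585, array([260., 160.]))]Traceback (most recent call last):
  File "<stdin>", line 6, in <module>
  File "h.py", line 27, in fit
    r=minimize(f,s0,method="Nelder-Mead",options=dict(initial_simplex=np.array([s0,s0+[.015,0,0],s0+[0,.015,0],s0+[0,0,.1]]),xatol=2e-4,fatol=1e-2))
    res = _minimize_neldermead(fun, x0, args, callback, bounds=bounds,
                               **options)
    fxr = func(xr)
    fx = function(np.copy(x), *(wrapper_args + args))
  File "h.py", line 23, in f
    def f(v): return sum(np.sum((soft(rend(c,boxpts(*v,*dims)))-soft(m))**2) for c,m in masks.items())
                     ~~~^^^^^^^^^^^^^^^^^^^^^^^^^^^^^^^^^^^^^^^^^^^^^^^^^^^^^^^^^^^^^^^^^^^^^^^^^^^^^^
  File "h.py", line 23, in <genexpr>
    def f(v): return sum(np.sum((soft(rend(c,boxpts(*v,*dims)))-soft(m))**2) for c,m in masks.items())
                                      ~~~~^^^^^^^^^^^^^^^^^^^^
  File "h.py", line 20, in rend
    p=np.array([proj(cam,q) for q in P]);h=cv2.convexHull((p*16).astype(np.float32)).astype(np.int32)
                ~~~~^^^^^^^
  File "h.py", line 9, in proj
    c=optics.get_calibration(cam);K=np.array(c["intrinsics"]);E=np.linalg.inv(np.array(c["extrinsics"]))
ValueError: time passes only in moves, steps and waits
```

```bash
python3 - <<'E'
s=open('h.py').read().replace('optics.get_calibration(cam)','cal(cam)')
s=s.replace('def ray','_c={}\ndef cal(cam):\n    if cam not in _c: _c[cam]=optics.get_calibration(cam)\n    return _c[cam]\ndef ray',1)
open('h.py','w').write(s)
E
cat > fit.py <<'E'
from h import *
print(observe()["time_s"])
for c in("scene","top"): optics.read_camera(c)
mb={"scene":region("scene","tip_box",(289,220)),"top":region("top","tip_box",(288,196))}
mr={"scene":region("scene","stop_rail",(278,192)),"top":region("top","stop_rail",(255,160))}
for k in [mb,{"top":mb["top"]},{"scene":mb["scene"]}]:
    r=fit(k,(.083,.070,.118),(.534,-.1,0));print("box",np.round(r.x,4),r.fun)
for k in [mr,{"top":mr["top"]}]:
    r2=fit(k,(.02,.32,.022),(.658,0,0));print("rail",np.round(r2.x,4),r2.fun)
vis=[]
r=fit(mb,(.083,.070,.118),(.534,-.1,0))
for c in("scene","top"):
    im=cv2.imread(f"pics/{c}0_raw.png")
    for P in(boxpts(*r.x,.083,.07,.118),boxpts(*r2.x,.02,.32,.022)):
        p=np.array([proj(c,q) for q in P]);h=cv2.convexHull(p.astype(np.float32)).astype(int);cv2.polylines(im,[h],True,(0,255,255),1)
    vis.append(im[130:260,190:400])
cv2.imwrite("pics/fit0.png",cv2.resize(np.vstack(vis),None,fx=2.2,fy=2.2))
print(observe()["time_s"])
E
python3 fit.py
```

```text
1.2
scene tip_box [(0.93, 1205, array([291., 216.]))]
top tip_box [(0.97, 740, array([288., 198.]))]
scene stop_rail [(0.71, 557, array([266., 189.]))]
top stop_rail [(0.63, 679, array([253., 158.]))]
box [ 0.5327 -0.1037  0.1678] 49.67977523803711
box [ 0.5323 -0.1023  0.1325] 14.649174690246582
box [ 0.5313 -0.1046  0.1981] 31.254413604736328
rail [0.6566 0.0096 0.0483] 236.02268981933594
rail [0.6572 0.01   0.0525] 33.0694694519043
1.5
```

View pics/fit0.png

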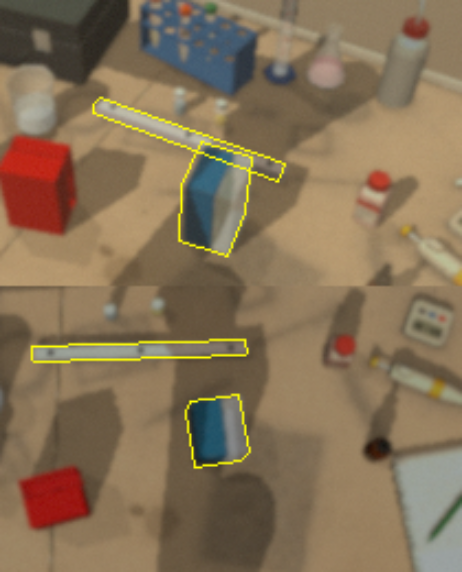

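The fit gives the box middle at about (0.532,-0.103) with x-axis yaw ≈0.16, and the rail middle at about (0.657,0.010) with yaw ≈0.05. The plan is to shut the fingers and approach from the right of the box, keeping high over everything else.

apply_moves([
  {"tx": 16, "ty": -38, "az": 1.4},
  {"tx": 16, "ty": -38, "az": 1.4},
  {"tx": 16, "ty": -38, "az": 1.4},
  {"tx": 16, "ty": -38, "az": 1.4},
  {"tx": 16, "ty": -38, "az": 1.4},
  {"tx": 16, "ty": -38, "az": 1.4},
  {"tx": 16, "ty": -38, "az": 1.4},
  {"tx": 16, "ty": -38, "az": 1.4},
  {"tx": 16, "ty": -38, "az": 1.4},
  {"tx": 16, "ty": -38, "az": 1.4},
], jaw=-1)

```text
invalid input at $.plan[0]: expected keys tx, ty, tz, ax, ay, az
```

apply_moves([
  {"tx": 18, "ty": -39, "az": 1.4},
  {"tx": 18, "ty": -39, "az": 1.4},
  {"tx": 18, "ty": -39, "az": 1.4},
  {"tx": 18, "ty": -39, "az": 1.4},
  {"tx": 18, "ty": -39, "az": 1.4},
  {"tx": 18, "ty": -39, "az": 1.4},
  {"tx": 18, "ty": -39, "az": 1.4},
  {"tx": 18, "ty": -39, "az": 1.4},
  {"tx": 18, "ty": -39, "az": 1.4},
  {"tx": 18, "ty": -39, "az": 1.4},
  {},
  {},
])

```text
invalid input at $.plan[0]: expected keys tx, ty, tz, ax, ay, az
```

```bash
python3 - <<'E'
from h import *
s=observe();print(s["time_s"],s["eef_pos"],s["tcp_rot"],s["wrist_force"],s["grip_width"],s["q"])
from scipy.spatial.transform import Rotation as R
q=s["tcp_rot"];print(R.from_quat([q[1],q[2],q[3],q[0]]).as_matrix().round(3))
snap("top","top1");snap("scene","scene1")
E
```

```text
1.5 [0.20066051 0.59193229 0.23130786] [5.02709171e-06 1.62649903e-01 9.86683844e-01 2.27034398e-05] [-0.00321288  0.45360379  0.01920447] 1.0020082435356201 [ 1.17430678e+00  3.08060570e-01  1.63377642e+00  7.58774459e-07
  1.19970917e+00 -6.97383701e-02]
[[-0.947  0.321  0.   ]
 [ 0.321  0.947  0.   ]
 [-0.     0.    -1.   ]]
```

View pics/scene1.png

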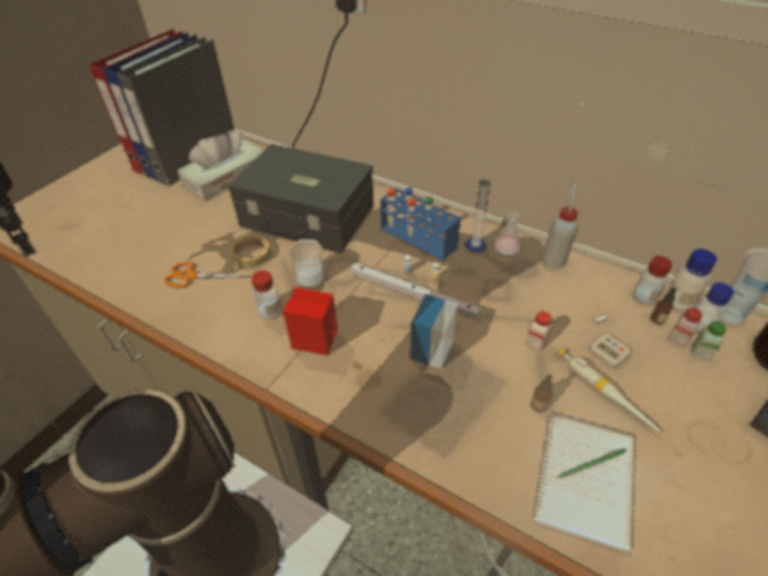

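The moves were refused because every row needs all six keys, so nothing has moved yet. I'll send them again in full.

apply_moves([
  {"tx": 16, "ty": -38, "tz": 0, "ax": 0, "ay": 0, "az": 1.4},
  {"tx": 16, "ty": -38, "tz": 0, "ax": 0, "ay": 0, "az": 1.4},
  {"tx": 16, "ty": -38, "tz": 0, "ax": 0, "ay": 0, "az": 1.4},
  {"tx": 16, "ty": -38, "tz": 0, "ax": 0, "ay": 0, "az": 1.4},
  {"tx": 16, "ty": -38, "tz": 0, "ax": 0, "ay": 0, "az": 1.4},
  {"tx": 16, "ty": -38, "tz": 0, "ax": 0, "ay": 0, "az": 1.4},
  {"tx": 16, "ty": -38, "tz": 0, "ax": 0, "ay": 0, "az": 1.4},
  {"tx": 16, "ty": -38, "tz": 0, "ax": 0, "ay": 0, "az": 1.4},
  {"tx": 16, "ty": -38, "tz": 0, "ax": 0, "ay": 0, "az": 1.4},
  {"tx": 16, "ty": -38, "tz": 0, "ax": 0, "ay": 0, "az": 1.4},
], jaw=-1)

```text
time_s: 2.6
eef_pos: [0.3611, 0.2105, 0.2317]
tcp_rot: [0.001, 0.041, 0.999, 0.0]
wrist_force: [0.6, -0.3, 0.4]
grip_width: -0.001
```

apply_moves([
  {"tx": 18, "ty": -39, "tz": 0, "ax": 0, "ay": 0, "az": 1.4},
  {"tx": 18, "ty": -39, "tz": 0, "ax": 0, "ay": 0, "az": 1.4},
  {"tx": 18, "ty": -39, "tz": 0, "ax": 0, "ay": 0, "az": 1.4},
  {"tx": 18, "ty": -39, "tz": 0, "ax": 0, "ay": 0, "az": 1.4},
  {"tx": 18, "ty": -39, "tz": 0, "ax": 0, "ay": 0, "az": 1.4},
  {"tx": 18, "ty": -39, "tz": 0, "ax": 0, "ay": 0, "az": 1.4},
  {"tx": 18, "ty": -39, "tz": 0, "ax": 0, "ay": 0, "az": 1.4},
  {"tx": 18, "ty": -39, "tz": 0, "ax": 0, "ay": 0, "az": 1.4},
  {"tx": 18, "ty": -39, "tz": 0, "ax": 0, "ay": 0, "az": 1.4},
  {"tx": 18, "ty": -39, "tz": 0, "ax": 0, "ay": 0, "az": 1.4},
  {"tx": 0, "ty": 0, "tz": 0, "ax": 0, "ay": 0, "az": 0},
  {"tx": 0, "ty": 0, "tz": 0, "ax": 0, "ay": 0, "az": 0},
])

```text
time_s: 3.8
eef_pos: [0.5405, -0.1788, 0.2309]
tcp_rot: [-0.0, -0.08, 0.997, 0.0]
wrist_force: [-0.6, 0.5, -0.9]
grip_width: -0.0
```

```bash
cat > st.py <<'E'
from h import *
import sys
s=observe();print(s["time_s"],np.round(s["eef_pos"],4),np.round(s["wrist_force"],2),s["grip_width"],np.round(s["q"],2))
from scipy.spatial.transform import Rotation as R
q=s["tcp_rot"];print(R.from_quat([q[1],q[2],q[3],q[0]]).as_matrix().round(3).tolist())
n=sys.argv[1]
a=optics.read_camera("top");b=optics.read_camera("scene")
cv2.imwrite(f"pics/{n}.png",cv2.resize(np.vstack([a[120:260,170:380],b[120:260,170:380]]),None,fx=2.1,fy=2.1,interpolation=cv2.INTER_CUBIC))
E
python3 st.py s1
```

```text
3.8 [ 0.5405 -0.1788  0.2309] [-0.57  0.47 -0.87] -0.00045349731905971124 [-0.4   0.2   1.77  0.    1.17 -2.13]
[[-0.987, -0.159, -0.001], [-0.159, 0.987, 0.001], [0.001, 0.001, -1.0]]
```

View pics/s1.png

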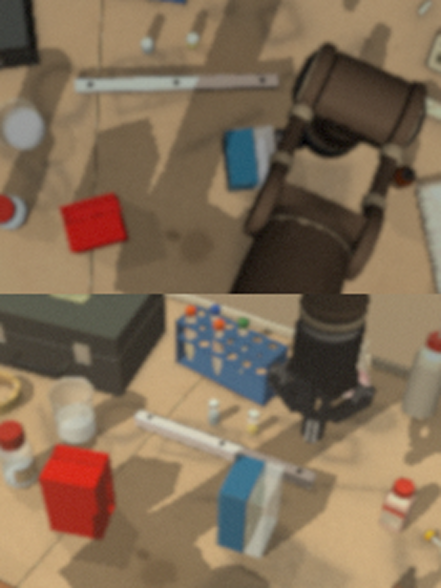

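The gripper is to the right of the box and clear of the dropper bottle. Now I lower the tip to z≈0.100.

apply_moves([
  {"tx": 1, "ty": 0, "tz": -33, "ax": 0, "ay": 0, "az": 0},
  {"tx": 1, "ty": 0, "tz": -33, "ax": 0, "ay": 0, "az": 0},
  {"tx": 1, "ty": 0, "tz": -33, "ax": 0, "ay": 0, "az": 0},
  {"tx": 0, "ty": 0, "tz": -32, "ax": 0, "ay": 0, "az": 0},
  {"tx": -2, "ty": 10, "tz": 0, "ax": 0, "ay": 0, "az": 0},
  {"tx": -1, "ty": 6, "tz": 0, "ax": 0, "ay": 0, "az": 0},
])

```text
time_s: 4.5
eef_pos: [0.5396, -0.16, 0.1001]
tcp_rot: [-0.001, -0.081, 0.997, 0.001]
wrist_force: [1.0, 1.0, -0.1]
grip_width: -0.004
```

apply_moves([
  {"tx": -1, "ty": 6, "tz": 0, "ax": 0, "ay": 0, "az": 0},
  {"tx": -1, "ty": 6, "tz": 0, "ax": 0, "ay": 0, "az": 0},
  {"tx": -1, "ty": 6, "tz": 0, "ax": 0, "ay": 0, "az": 0},
  {"tx": -1, "ty": 6, "tz": 0, "ax": 0, "ay": 0, "az": 0},
  {"tx": -1, "ty": 6, "tz": 0, "ax": 0, "ay": 0, "az": 0},
])

```text
time_s: 5.0
eef_pos: [0.5361, -0.1318, 0.1011]
tcp_rot: [0.001, -0.081, 0.997, -0.0]
wrist_force: [0.3, -1.2, 0.5]
grip_width: 0.002
```

```bash
python3 st.py s2
```

```text
5.0 [ 0.5361 -0.1318  0.1011] [ 0.29 -1.17  0.47] 0.0016892582434137832 [-0.32  0.33  1.9  -0.    0.91 -2.05]
[[-0.987, -0.161, 0.001], [-0.161, 0.987, -0.001], [-0.001, -0.001, -1.0]]
```

View pics/s2.png

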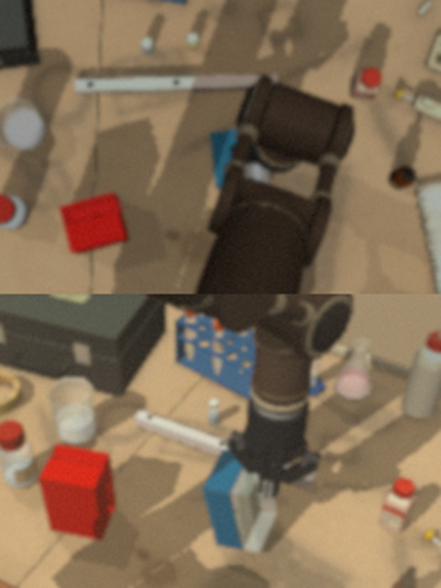

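The box is tipping left as planned, so I keep pushing.

apply_moves([
  {"tx": -1, "ty": 7, "tz": 0, "ax": 0, "ay": 0, "az": 0},
  {"tx": -1, "ty": 7, "tz": 0, "ax": 0, "ay": 0, "az": 0},
  {"tx": -1, "ty": 7, "tz": 0, "ax": 0, "ay": 0, "az": 0},
  {"tx": -2, "ty": 7, "tz": 0, "ax": 0, "ay": 0, "az": 0},
  {"tx": -1, "ty": 7, "tz": 0, "ax": 0, "ay": 0, "az": 0},
  {"tx": -1, "ty": 7, "tz": 0, "ax": 0, "ay": 0, "az": 0},
  {"tx": -1, "ty": 7, "tz": 0, "ax": 0, "ay": 0, "az": 0},
  {"tx": 0, "ty": 0, "tz": 0, "ax": 0, "ay": 0, "az": 0},
  {"tx": 0, "ty": 0, "tz": 0, "ax": 0, "ay": 0, "az": 0},
])

```text
time_s: 6.0
eef_pos: [0.5277, -0.0829, 0.1003]
tcp_rot: [0.0, -0.081, 0.997, -0.0]
wrist_force: [-0.1, 1.2, -0.4]
grip_width: 0.002
```

```bash
python3 st.py s3
```

```text
6.0 [ 0.5277 -0.0829  0.1003] [-0.11  1.2  -0.35] 0.0015078921874957585 [-0.24  0.3   1.94 -0.    0.9  -1.97]
[[-0.987, -0.162, 0.0], [-0.162, 0.987, -0.0], [-0.0, -0.0, -1.0]]
```

View pics/s3.png

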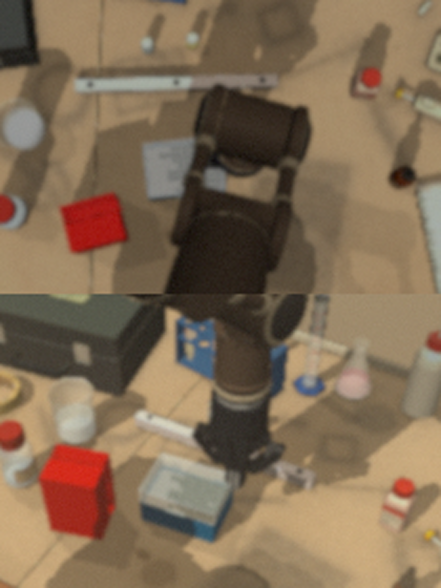

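The box has fallen onto its base with the lid up (top crop ≈(190,165)). I raise the tool, move to the near side of the box, open the jaws and measure again.

apply_moves([
  {"tx": 0, "ty": 0, "tz": 45, "ax": 0, "ay": 0, "az": 0},
  {"tx": 0, "ty": 0, "tz": 45, "ax": 0, "ay": 0, "az": 0},
  {"tx": -30, "ty": 8, "tz": 30, "ax": 0, "ay": 0, "az": -1.5},
  {"tx": -30, "ty": 8, "tz": 0, "ax": 0, "ay": 0, "az": -1.5},
  {"tx": -30, "ty": 8, "tz": 0, "ax": 0, "ay": 0, "az": -1.5},
  {"tx": -30, "ty": 8, "tz": 0, "ax": 0, "ay": 0, "az": -1.5},
  {"tx": -30, "ty": 8, "tz": 0, "ax": 0, "ay": 0, "az": 0},
  {"tx": 0, "ty": 8, "tz": 0, "ax": 0, "ay": 0, "az": 0},
  {"tx": 0, "ty": 0, "tz": 0, "ax": 0, "ay": 0, "az": 0},
], jaw=1)

```text
time_s: 7.0
eef_pos: [0.3779, -0.0348, 0.2206]
tcp_rot: [0.001, -0.029, 1.0, -0.0]
wrist_force: [0.1, 0.2, 0.4]
grip_width: 0.999
```

```bash
python3 st.py s4; cat > fit2.py <<'E'
from h import *
import sys
im={c:optics.read_camera(c) for c in("scene","top")}
o={}
for c,n in(("scene",(260,228)),("top",(258,200))):
    for r in optics.trace(c,"tip_box"):
        print(c,round(r["score"],2),int(r["region"].sum()),np.round(r["pixel"]))
        if np.hypot(*(np.array(r["pixel"])-n))<35 and c not in o:o[c]=r["region"]
    for r in optics.spot_point(c,"tip_box_center"): print("ctr",round(r["score"],2),np.round(at_z(c,r["pixel"],.035),3))
vis=[]
for k in [o]+[{c:o[c]} for c in o]:
    r=fit(k,(.083,.118,.070),(float(sys.argv[1]),float(sys.argv[2]),.1));print("box",list(k),np.round(r.x,4),r.fun)
    if k is o:b=r.x
R=(.6569,.010,.05)
d=b[:2]-R[:2];c_,s_=np.cos(R[2]),np.sin(R[2]);print("in rail",c_*d[0]+s_*d[1],-s_*d[0]+c_*d[1],b[2]-R[2])
for c in("scene","top"):
    for P in(boxpts(*b,.083,.118,.07),boxpts(*R,.02,.32,.022)):
        p=np.array([proj(c,q) for q in P]);h=cv2.convexHull(p.astype(np.float32)).astype(int);cv2.polylines(im[c],[h],True,(0,255,255),1)
    vis.append(im[c][120:260,170:380])
cv2.imwrite(f"pics/{sys.argv[3]}.png",cv2.resize(np.vstack(vis),None,fx=2.1,fy=2.1))
print(observe()["time_s"])
E
python3 fit2.py .517 -.01 f4
```

```text
7.0 [ 0.3779 -0.0348  0.2206] [0.06 0.24 0.42] 0.9994702892636996 [-0.21 -0.18  2.18  0.    1.14 -1.84]
[[-0.998, -0.057, 0.002], [-0.057, 0.998, -0.0], [-0.002, -0.0, -1.0]]
scene 0.74 1130 [262. 218.]
scene 0.68 1293 [208. 217.]
ctr 0.74 [0.447 0.137 0.035]
ctr 0.59 [ 0.524 -0.004  0.035]
top 0.69 983 [258. 200.]
top 0.66 692 [216. 227.]
ctr 0.97 [0.434 0.131 0.035]
ctr 0.91 [0.521 0.001 0.035]
box ['scene', 'top'] [ 0.5197 -0.0078  0.1666] 273.968505859375
box ['scene'] [ 0.5165 -0.0102  0.2353] 220.9778289794922
box ['top'] [ 0.5196 -0.0058  0.1123] 43.34690856933594
in rail -0.13791397579642914 -0.010965883466355474 0.11661890340196938
7.4
```

View pics/f4.png

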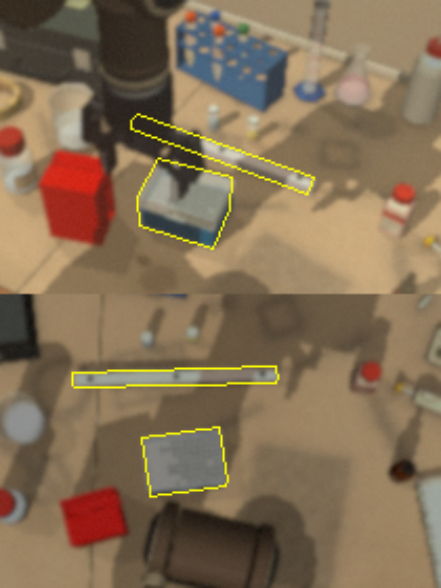

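The fit puts the box at about (0.520,-0.007) with yaw about 0.07–0.11 rad more than the rail, which two-finger pushing will square up. I tilt the tool 8° so the fingertips lead and touch the base low, then lower them in front of the box.

apply_moves([
  {"tx": 15, "ty": 8, "tz": 0, "ax": 0, "ay": -4, "az": 0},
  {"tx": 15, "ty": 8, "tz": 0, "ax": 0, "ay": -4, "az": 0},
  {"tx": 12, "ty": 8, "tz": 0, "ax": 0, "ay": 0, "az": 0},
  {"tx": 0, "ty": 0, "tz": -40, "ax": 0, "ay": 0, "az": 0},
  {"tx": 0, "ty": 0, "tz": -40, "ax": 0, "ay": 0, "az": 0},
  {"tx": 0, "ty": 0, "tz": -40, "ax": 0, "ay": 0, "az": 0},
  {"tx": 0, "ty": 0, "tz": -40, "ax": 0, "ay": 0, "az": 0},
  {"tx": 0, "ty": 0, "tz": -35, "ax": 0, "ay": 0, "az": 0},
  {"tx": 0, "ty": 0, "tz": -15, "ax": 0, "ay": 0, "az": 0},
  {"tx": 0, "ty": 0, "tz": 0, "ax": 0, "ay": 0, "az": 0},
])

```text
time_s: 8.4
eef_pos: [0.4176, -0.0106, 0.0075]
tcp_rot: [0.066, -0.029, 0.997, -0.001]
wrist_force: [0.0, -0.3, 0.1]
grip_width: 1.0
```

```bash
python3 st.py s5
```

```text
8.4 [ 0.4176 -0.0106  0.0075] [ 0.03 -0.31  0.13] 1.0004009488008134 [-0.14  0.24  2.32  0.05  0.45 -1.81]
[[-0.99, -0.057, 0.132], [-0.057, 0.998, 0.001], [-0.132, -0.006, -0.991]]
```

View pics/s5.png

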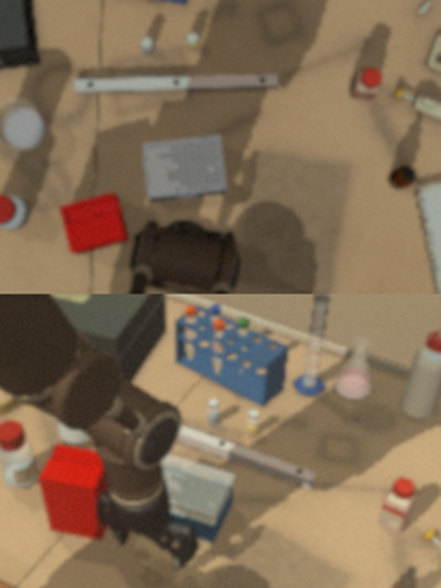

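The fingers are in place, with the gripper clear of the red box. Next I push towards the rail and stop short of it.

apply_moves([
  {"tx": 14, "ty": 0.5, "tz": 0, "ax": 0, "ay": 0, "az": 0},
  {"tx": 14, "ty": 0.5, "tz": 0, "ax": 0, "ay": 0, "az": 0},
  {"tx": 10, "ty": 0.5, "tz": 0, "ax": 0, "ay": 0, "az": 0},
  {"tx": 8, "ty": 0.5, "tz": 0, "ax": 0, "ay": 0, "az": 0},
  {"tx": 8, "ty": 0.5, "tz": 0, "ax": 0, "ay": 0, "az": 0},
  {"tx": 8, "ty": 0.5, "tz": 0, "ax": 0, "ay": 0, "az": 0},
  {"tx": 8, "ty": 0.5, "tz": 0, "ax": 0, "ay": 0, "az": 0},
  {"tx": 8, "ty": 0.5, "tz": 0, "ax": 0, "ay": 0, "az": 0},
  {"tx": 8, "ty": 0.5, "tz": 0, "ax": 0, "ay": 0, "az": 0},
  {"tx": 8, "ty": 0.5, "tz": 0, "ax": 0, "ay": 0, "az": 0},
  {"tx": 8, "ty": 0.5, "tz": 0, "ax": 0, "ay": 0, "az": 0},
  {"tx": 8, "ty": 0.5, "tz": 0, "ax": 0, "ay": 0, "az": 0},
])

```text
time_s: 9.7
eef_pos: [0.5304, -0.005, 0.0101]
tcp_rot: [0.07, -0.029, 0.997, -0.002]
wrist_force: [-1.2, -0.8, -1.1]
grip_width: 0.998
```

```bash
python3 st.py s6; python3 fit2.py .57 0 f6
```

```text
9.7 [ 0.5304 -0.005   0.0101] [-1.17 -0.76 -1.08] 0.998086921911439 [-0.1   0.39  2.08  0.03  0.53 -1.75]
[[-0.989, -0.057, 0.139], [-0.057, 0.998, -0.0], [-0.139, -0.008, -0.99]]
scene 0.93 1300 [206. 215.]
scene 0.78 521 [275. 200.]
ctr 0.93 [0.585 0.003 0.035]
ctr 0.56 [0.441 0.143 0.035]
top 0.76 714 [258. 178.]
top 0.64 702 [212. 226.]
ctr 0.97 [ 0.583 -0.005  0.035]
ctr 0.73 [0.431 0.127 0.035]
box ['scene', 'top'] [ 0.5848 -0.0084  0.2427] 1022.1779174804688
box ['scene'] [ 0.5769 -0.0162  0.4177] 675.0572509765625
box ['top'] [ 0.59   -0.0059  0.0586] 288.90740966796875
in rail -0.07297400605221585 -0.014725975709948103 0.19267477209289763
10.1
```

View pics/f6.png

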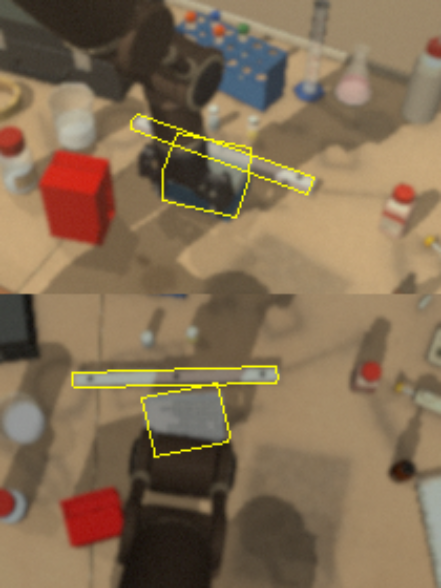

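The box is square with the fingers and about 20 mm from the rail. The fit is partly hidden by the gripper, so I creep in and watch the force.

apply_moves([
  {"tx": 4, "ty": 0.2, "tz": 0, "ax": 0, "ay": 0, "az": 0},
  {"tx": 4, "ty": 0.2, "tz": 0, "ax": 0, "ay": 0, "az": 0},
  {"tx": 4, "ty": 0.2, "tz": 0, "ax": 0, "ay": 0, "az": 0},
  {"tx": 4, "ty": 0.2, "tz": 0, "ax": 0, "ay": 0, "az": 0},
])

```text
time_s: 10.5
eef_pos: [0.5456, -0.0042, 0.0101]
tcp_rot: [0.069, -0.028, 0.997, -0.002]
wrist_force: [-1.8, 0.7, -0.3]
grip_width: 1.0
```

apply_moves([
  {"tx": 2, "ty": 0, "tz": 0, "ax": 0, "ay": 0, "az": 0},
  {"tx": 0, "ty": 0, "tz": 0, "ax": 0, "ay": 0, "az": 0},
])

```text
time_s: 10.7
eef_pos: [0.5486, -0.0043, 0.0104]
tcp_rot: [0.07, -0.029, 0.997, -0.002]
wrist_force: [0.2, 0.2, 0.2]
grip_width: 0.999
```

apply_moves([
  {"tx": 2, "ty": 0, "tz": 0, "ax": 0, "ay": 0, "az": 0},
  {"tx": 0, "ty": 0, "tz": 0, "ax": 0, "ay": 0, "az": 0},
])

```text
time_s: 10.9
eef_pos: [0.5496, -0.0042, 0.0102]
tcp_rot: [0.07, -0.029, 0.997, -0.002]
wrist_force: [-1.5, 0.1, -0.1]
grip_width: 0.999
```

```bash
python3 st.py s7
```

```text
10.9 [ 0.5496 -0.0042  0.0102] [-1.52  0.1  -0.1 ] 0.9986379995850203 [-0.09  0.42  2.03  0.03  0.55 -1.74]
[[-0.989, -0.057, 0.139], [-0.057, 0.998, 0.0], [-0.139, -0.008, -0.99]]
```

View pics/s7.png

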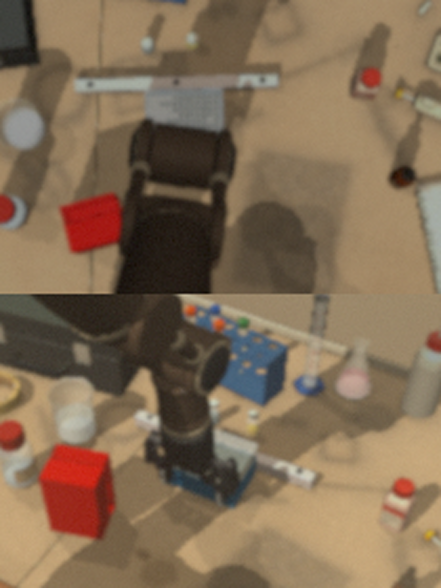

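Almost home. I continue in 1–2 mm steps until the force rises.

apply_moves([
  {"tx": 2, "ty": 0, "tz": 0, "ax": 0, "ay": 0, "az": 0},
  {"tx": 0, "ty": 0, "tz": 0, "ax": 0, "ay": 0, "az": 0},
])

```text
time_s: 11.2
eef_pos: [0.552, -0.0043, 0.0103]
tcp_rot: [0.07, -0.029, 0.997, -0.002]
wrist_force: [-0.8, 0.5, -0.5]
grip_width: 0.999
```

apply_moves([
  {"tx": 2, "ty": 0, "tz": 0, "ax": 0, "ay": 0, "az": 0},
  {"tx": 0, "ty": 0, "tz": 0, "ax": 0, "ay": 0, "az": 0},
])

```text
time_s: 11.4
eef_pos: [0.5542, -0.0043, 0.0103]
tcp_rot: [0.07, -0.029, 0.997, -0.002]
wrist_force: [-0.6, -0.3, -0.5]
grip_width: 1.0
```

apply_moves([
  {"tx": 2, "ty": 0, "tz": 0, "ax": 0, "ay": 0, "az": 0},
  {"tx": 0, "ty": 0, "tz": 0, "ax": 0, "ay": 0, "az": 0},
])

```text
time_s: 11.6
eef_pos: [0.5562, -0.0043, 0.0104]
tcp_rot: [0.07, -0.029, 0.997, -0.002]
wrist_force: [-1.8, -0.1, -0.1]
grip_width: 1.002
```

```bash
python3 st.py s8;python3 - <<'E'
import cv2
E
python3 - <<'E'
from h import *
a=optics.read_camera("top")[140:200,200:320]
cv2.imwrite("pics/z8.png",cv2.resize(a,None,fx=6,fy=6,interpolation=cv2.INTER_CUBIC))
E
```

```text
11.6 [ 0.5562 -0.0043  0.0104] [-1.78 -0.14 -0.08] 1.0024526901270723 [-0.09  0.43  2.02  0.02  0.56 -1.74]
[[-0.989, -0.057, 0.14], [-0.057, 0.998, -0.0], [-0.14, -0.008, -0.99]]
```

View pics/z8.png

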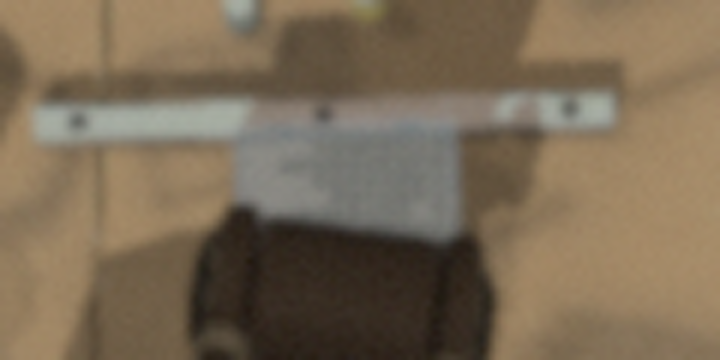

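apply_moves([
  {"tx": 2, "ty": 0, "tz": 0, "ax": 0, "ay": 0, "az": 0},
  {"tx": 0, "ty": 0, "tz": 0, "ax": 0, "ay": 0, "az": 0},
])

```text
time_s: 11.95
eef_pos: [0.558, -0.0043, 0.0103]
tcp_rot: [0.07, -0.028, 0.997, -0.002]
wrist_force: [-1.5, 0.7, -1.2]
grip_width: 1.005
```

apply_moves([
  {"tx": 1.5, "ty": 0, "tz": 0, "ax": 0, "ay": 0, "az": 0},
  {"tx": 0, "ty": 0, "tz": 0, "ax": 0, "ay": 0, "az": 0},
])

```text
time_s: 12.15
eef_pos: [0.5586, -0.0042, 0.0102]
tcp_rot: [0.069, -0.028, 0.997, -0.002]
wrist_force: [-3.3, 0.2, 2.4]
grip_width: 0.997
```

apply_moves([
  {"tx": 1, "ty": 0, "tz": 0, "ax": 0, "ay": 0, "az": 0},
  {"tx": 0, "ty": 0, "tz": 0, "ax": 0, "ay": 0, "az": 0},
])

```text
time_s: 12.35
eef_pos: [0.5587, -0.0042, 0.01]
tcp_rot: [0.068, -0.029, 0.997, -0.002]
wrist_force: [-5.5, -1.2, 4.1]
grip_width: 0.995
```

```bash
python3 - <<'E'
from h import *
a=optics.read_camera("top")[140:200,200:320];b=optics.read_camera("scene")[160:220,220:340]
cv2.imwrite("pics/z9.png",cv2.resize(np.vstack([a,b]),None,fx=5,fy=5,interpolation=cv2.INTER_CUBIC))
E
```

```text
(no output)
```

View pics/z9.png

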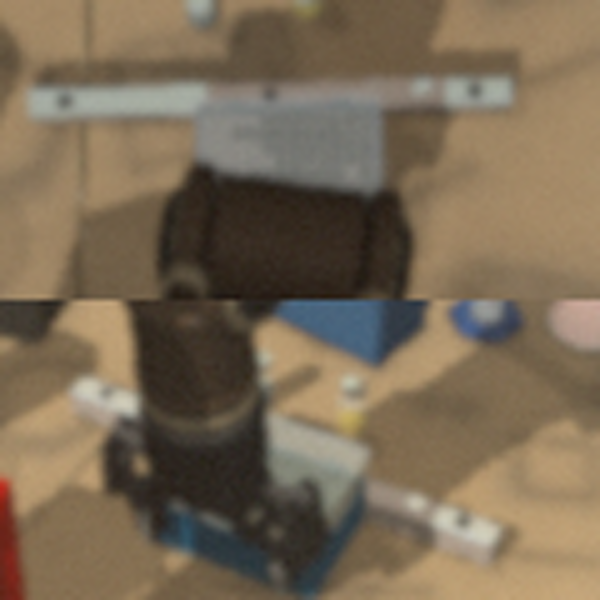

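The TCP has stopped at x=0.5587 with the force rising to 5.5 N, so the box is seated on the rail. I back straight off, then rise clear.

apply_moves([
  {"tx": -5, "ty": 0, "tz": 0, "ax": 0, "ay": 0, "az": 0},
  {"tx": -10, "ty": 0, "tz": 0, "ax": 0, "ay": 0, "az": 0},
  {"tx": -20, "ty": 0, "tz": 0, "ax": 0, "ay": 0, "az": 0},
  {"tx": -25, "ty": 0, "tz": 0, "ax": 0, "ay": 0, "az": 0},
  {"tx": -25, "ty": -5, "tz": 10, "ax": 0, "ay": 0, "az": 0},
  {"tx": -20, "ty": -5, "tz": 40, "ax": 0, "ay": 0, "az": 0},
  {"tx": -15, "ty": -10, "tz": 45, "ax": 0, "ay": 0, "az": 0},
  {"tx": -15, "ty": -15, "tz": 45, "ax": 0, "ay": 0, "az": 0},
  {"tx": -15, "ty": -30, "tz": 35, "ax": 0, "ay": 0, "az": 0},
  {"tx": -10, "ty": -40, "tz": 20, "ax": 0, "ay": 0, "az": 0},
  {"tx": 0, "ty": -40, "tz": 0, "ax": 0, "ay": 0, "az": 0},
  {"tx": 0, "ty": 0, "tz": 0, "ax": 0, "ay": 0, "az": 0},
])

```text
time_s: 13.65
eef_pos: [0.4013, -0.154, 0.2075]
tcp_rot: [0.073, -0.026, 0.997, -0.005]
wrist_force: [0.5, 0.4, -0.5]
grip_width: 1.001
```

```bash
sed -i 's/(260,228)/(280,197)/; s/(258,200)/(258,175)/; s/,\.1));print("box"/,.05));print("box"/' fit2.py; python3 st.py s10; python3 fit2.py .605 -.003 f10
python3 - <<'E'
from h import *
for n in ["beaker_2","buffer_1","vial_1","dropper_bottle","reagent_bottle_3"]:
    for k in optics.spot_point("top",n)[:2]: print(n,round(k["score"],2),np.round(at_z("top",k["pixel"],0),3))
E
```

```text
13.65 [ 0.4013 -0.154   0.2075] [ 0.46  0.37 -0.53] 1.0013004568669306 [-0.52 -0.14  2.18  0.08  0.98 -2.18]
[[-0.988, -0.051, 0.145], [-0.052, 0.999, -0.006], [-0.145, -0.013, -0.989]]
scene 0.92 1253 [205. 215.]
scene 0.76 186 [269. 210.]
ctr 0.73 [ 0.599 -0.004  0.035]
ctr 0.59 [0.442 0.146 0.035]
top 0.88 702 [215. 226.]
top 0.61 1073 [258. 174.]
ctr 0.67 [0.61  0.003 0.035]
ctr 0.65 [0.436 0.134 0.035]
box ['scene', 'top'] [ 0.6057 -0.0029  0.0814] 1079.5142822265625
box ['scene'] [0.5973 0.0034 0.4056] 1025.6488037109375
box ['top'] [ 0.6065 -0.0031  0.0677] 15.073348045349121
in rail -0.051756145413554985 -0.010322012906149645 0.03142917153042486
14.05
buffer_1 0.54 [ 0.656 -0.284  0.   ]
vial_1 0.49 [ 0.732 -0.017  0.   ]
vial_1 0.37 [0.72  0.056 0.   ]
dropper_bottle 0.68 [0.446 0.255 0.   ]
dropper_bottle 0.4 [ 0.509 -0.331  0.   ]
reagent_bottle_3 0.88 [0.441 0.253 0.   ]
```

View pics/f10.png

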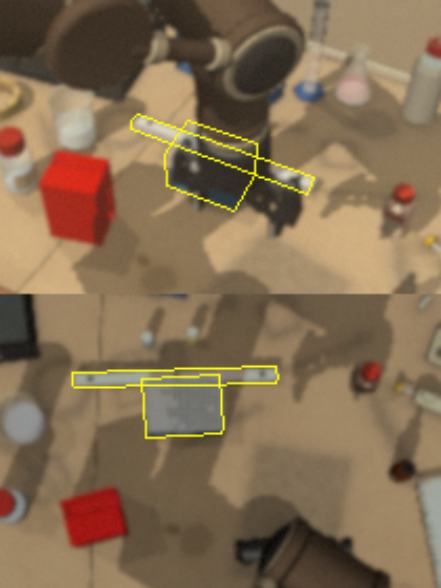

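View pics/s10.png

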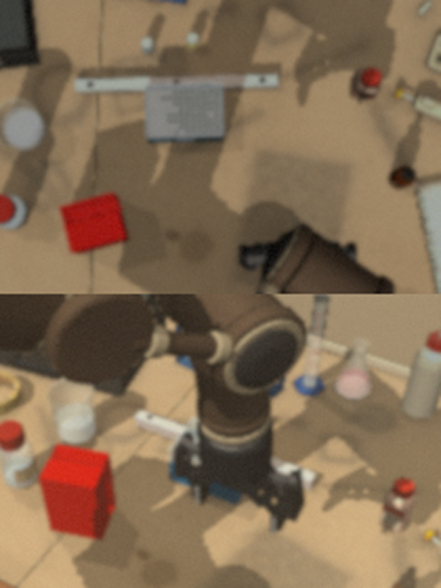

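In the top view the box is flush (rail x ≈ −0.051, yaw difference ≈ 0.02). The arm hides it from the scene camera, so I move aside at height to check it there too.

apply_moves([
  {"tx": -5, "ty": 10, "tz": 45, "ax": 0, "ay": 0, "az": 0},
  {"tx": -5, "ty": 40, "tz": 20, "ax": 0, "ay": 0, "az": 0},
  {"tx": -5, "ty": 45, "tz": 0, "ax": 0, "ay": 0, "az": 0},
  {"tx": -5, "ty": 45, "tz": 0, "ax": 0, "ay": 0, "az": 0},
  {"tx": 0, "ty": 45, "tz": 0, "ax": 0, "ay": 0, "az": 0},
  {"tx": 0, "ty": 45, "tz": 0, "ax": 0, "ay": 0, "az": 0},
  {"tx": 0, "ty": 45, "tz": 0, "ax": 0, "ay": 0, "az": 0},
  {"tx": 0, "ty": 45, "tz": 0, "ax": 0, "ay": 0, "az": 0},
  {"tx": 0, "ty": 45, "tz": 0, "ax": 0, "ay": 0, "az": 0},
  {"tx": 0, "ty": 45, "tz": 0, "ax": 0, "ay": 0, "az": 0},
  {"tx": 0, "ty": 0, "tz": 0, "ax": 0, "ay": 0, "az": 0},
  {"tx": 0, "ty": 0, "tz": 0, "ax": 0, "ay": 0, "az": 0},
])

```text
time_s: 15.5
eef_pos: [0.3796, 0.2614, 0.2699]
tcp_rot: [0.069, -0.03, 0.997, -0.002]
wrist_force: [-0.3, -0.1, 0.2]
grip_width: 0.998
```

```bash
python3 st.py s11; python3 fit2.py .605 -.003 f11
```

```text
15.5 [0.3796 0.2614 0.2699] [-0.29 -0.1   0.17] 0.9975222548327356 [ 0.56 -0.13  2.04 -0.08  1.12 -1.04]
[[-0.989, -0.06, 0.138], [-0.06, 0.998, -0.001], [-0.138, -0.009, -0.99]]
scene 0.91 1257 [207. 217.]
scene 0.61 1238 [272. 199.]
ctr 0.94 [0.6   0.002 0.035]
ctr 0.93 [0.441 0.14  0.035]
top 0.89 1039 [257. 174.]
top 0.55 647 [215. 226.]
ctr 0.88 [ 0.602 -0.008  0.035]
ctr 0.8 [0.449 0.125 0.035]
box ['scene', 'top'] [ 0.6065 -0.0038  0.0701] 63.918670654296875
box ['scene'] [ 0.6058 -0.005   0.095 ] 33.73680877685547
box ['top'] [ 0.606  -0.0029  0.0593] 27.948701858520508
in rail -0.05100854870327514 -0.011271527288577098 0.020123831940737497
15.9
```

View pics/f11.png

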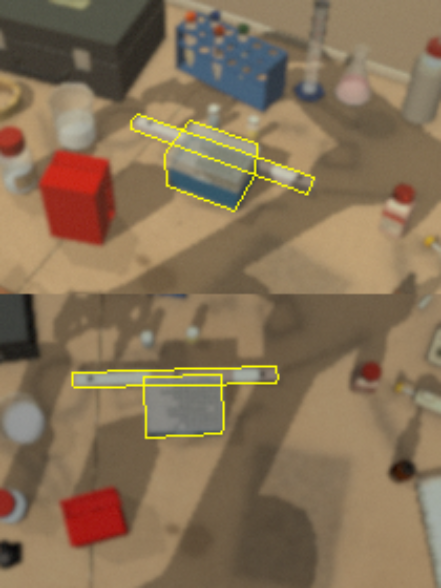

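Both views agree: the box lies on its base with the lid up, flush and parallel to the rail. The bottles, vials and beaker look unmoved, and the tool is clear at z=0.27.

```bash
python3 -c "
from plant import sign_off
print(sign_off())"
```

```text
the job is handed in; nothing more can be done
None
```

The tip box is on its blue base with the lid up, flush against the stop rail, and I've handed the job in at about 16 s of the 48 s allowed. No verdict was reported.

**What I did:** I pushed the box over with the shut fingers about 100 mm up. I then pushed it home with the open fingers, tilted slightly so the tips touched low on the base. I stopped when it was against the rail at about 5.5 N and moved the arm well clear.

**Last checks:**

| Check | Measured | Allowed |
|---|---|---|
| Box middle, rail x | −51 mm | −58 to −46 mm |
| Box middle, along the rail | −11 mm | ±110 mm |
| Angle to the rail | about 0.02 rad (both cameras) | below 0.07 rad |
| Wrist force at the end | about zero | – |

- **Camera disagreement:** the side camera alone gave an angle of about 0.045 rad, and the overhead one about 0.01 rad. Both are within the limit.
- **Unusable fits:** some earlier fits with the gripper blocking the side camera were unreliable, so I ignored them and measured again with the view clear.
- **Bottles, vials and beaker:** all look unmoved in the pictures. The overhead camera found the bottles and vials within about 11 mm of their first readings, which is within how far its readings scatter. It did not find the beaker in that last measurement, so I checked the beaker only by eye. The red look-alike box was not touched.

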